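# Restock the sloped bread rack and set its hold timer

## Task

Restock the sloped bread rack. First turn the hold timer's dial right back to its zero stop; then put every old short roll that lies in the rack into the wicker return basket, and lay every fresh long loaf from the baguette tray in a lane of its own in the rack, flat on the deck along its lane. Only when the rack is stocked, turn the dial clockwise until its pointer is lined up with the brass index tab; leave everything else on the counter where it stands.

Things in the scene. Friction and masses are not known exactly. Their poses are not given: they have to be found in the camera images.
- rack: fixed wooden rack, 320 wide; its frame is tilted with its deck, 18 degrees down towards the robot: origin mid-deck, 68 mm above the table, x up the slope, y across, z the deck's normal. Deck 191 mm long between a lip 14 high and an upper board 28 high. 4 lanes along x, 62 wide, centred at y -114, -38, 38, 114, parted by ridges 14 wide, 10 high. Loaves stay where laid (high friction)
- basket: fixed open wicker return basket, outside 200 mm (x) by 190 mm (y), 69 mm high, walls 8 mm, inner floor 8 mm above the table. Origin: centre of its underside; upright
- board: fixed aluminium baguette tray, 320 (x) x 200 (y) mm. Origin: centre of its underside. Four channels run along its y, centred at x -111, -37, 37, 111 mm, 50 mm wide, floor 8 mm above the table, parted by ridges 24 mm wide whose tops are 18 mm above the table. Fresh loaves start in the channels, at most one in each
- timer: fixed round white hold timer, 124 mm across, top face 40 mm high, dial on top. Origin: centre of its underside; the zero block (black, on the rim of the face) lies in its +x direction, tick marks every 30 degrees clockwise from there
- dial (a joint): angle of the timer's dial: 0 at the zero stop (pointer at the zero block, in the timer's +x direction), grows clockwise seen from above, up to 4.7 rad. Friction holds it where it is left (about 0.05 N m to turn); no spring, nothing runs back
- dial_grip (a point): on the dial's axis at the middle of its grip: a black bar 54 mm long, 16 mm thick, 46.5 to 72.5 mm above the table, standing on a 60 mm disc whose top is 46.5 mm above the table; pinch the bar across its 16 mm from above
- pointer (a point): the dial's white pointer: point 40 mm from the axis along the bar, on the pointer's side, 48 mm above the table
- index_mark (a point): where the pointer must end: point 40 mm from the dial's axis at the inner tip of the small brass index tab, which is clipped on the rim of the timer's face and stays fixed, 74 to 160 degrees clockwise of the zero block
- fresh0: fresh long loaf (brown crust, pale scores on top), 150 mm long, 40 mm wide, 40 mm high, 110 g, round section with a 30 mm wide flat sole; ends taper over the last 40 mm. Origin: centre of the sole; x along the loaf, z up out of its top; starts in the baguette tray; may be absent
- fresh1: fresh long loaf (brown crust, pale scores on top), 150 mm long, 40 mm wide, 40 mm high, 110 g, round section with a 30 mm wide flat sole; ends taper over the last 40 mm. Origin: centre of the sole; x along the loaf, z up out of its top; starts in the baguette tray; may be absent
- fresh2: fresh long loaf (brown crust, pale scores on top), 150 mm long, 40 mm wide, 40 mm high, 110 g, round section with a 30 mm wide flat sole; ends taper over the last 40 mm. Origin: centre of the sole; x along the loaf, z up out of its top; starts in the baguette tray; may be absent
- fresh3: fresh long loaf (brown crust, pale scores on top), 150 mm long, 40 mm wide, 40 mm high, 110 g, round section with a 30 mm wide flat sole; ends taper over the last 40 mm. Origin: centre of the sole; x along the loaf, z up out of its top; starts in the baguette tray; may be absent
- old0: old short roll (brown crust, pale scores on top), 110 mm long, 40 mm wide, 40 mm high, 70 g, round section with a 30 mm wide flat sole; ends taper over the last 40 mm. Origin: centre of the sole; x along the loaf, z up out of its top; starts lying in a lane of the rack; may be absent
- old1: old short roll (brown crust, pale scores on top), 110 mm long, 40 mm wide, 40 mm high, 70 g, round section with a 30 mm wide flat sole; ends taper over the last 40 mm. Origin: centre of the sole; x along the loaf, z up out of its top; starts lying in a lane of the rack; may be absent
- old2: old short roll (brown crust, pale scores on top), 110 mm long, 40 mm wide, 40 mm high, 70 g, round section with a 30 mm wide flat sole; ends taper over the last 40 mm. Origin: centre of the sole; x along the loaf, z up out of its top; starts lying in a lane of the rack; may be absent
- old3: old short roll (brown crust, pale scores on top), 110 mm long, 40 mm wide, 40 mm high, 70 g, round section with a 30 mm wide flat sole; ends taper over the last 40 mm. Origin: centre of the sole; x along the loaf, z up out of its top; starts lying in a lane of the rack; may be absent
- jam: bystander: jam jar 54 mm across, 70 high, between rack and tray (a mug, tin, bowl and other fixed things farther out are under 100 high); leave alone. Origin: centre of its underside
- shaker: bystander: glass shaker 36 mm across, 60 high; leave alone. Origin: centre of its underside
Not all that is in view belongs to the job. What is shaped like the old2 but green or turquoise is not meant.

How it is judged:
By the outcome, as a careful person would: the job done as asked, in the order asked, and still so for the second after the job is handed in, with the robot touching nothing.
Of fresh0, fresh1, fresh2, fresh3 only 2 to 4 are there at a start; the rules pass over those that are not, and their reading is None.
Of old0, old1, old2, old3 only 1 to 2 are there at a start; the rules pass over those that are not, and their reading is None.
At some moment in a run one of fresh0, fresh1, fresh2, fresh3 may be knocked a few centimetres aside while the robot is not near it.
Once in a run the grip may slacken for a moment while it holds something.
It also fails if it takes over 210 s, if anything falls off the work surface, if the arm or the gripper's body presses on something with over 40 N, if the wrist force passes 120 N, or if a joint passes its speed limit or range.

## Robot

A 7-joint arm with a two-finger parallel gripper is mounted at the origin on the work surface. World frame = base frame: x ahead of the robot, y to its left, z up, the work surface at z = 0. Lengths are in mm, angles in rad, forces in N, time in s.
With the tool pointing down it reaches from about 425 to 875 mm from the base axis. Payload 4.7 kg.
Tool frame: the origin (TCP) lies on the centre line of the jaws, within the pads' length; the fingertips stand 19 mm ahead of it and the grasp point (between the pads) is the TCP; z points along the fingers, y is the line along which they close (so a half turn about z gives the same grasp; the last joint's range is limited). The gripper opens to 87 mm and grips with 3 to 60 N. Pads are 19 mm wide; open, the fingers measure 117 mm over their backs; the gripper's body (75 mm by 190 mm) begins 51 mm behind the grasp point.
Start: joints at [-1.314, 0.321, -0.07, 1.45, 0.023, 1.371, -0.057], TCP at [156.301, 630.949, 215.987] pointing down, gripper open.
Joint ranges: [-2.86, 2.86], [-0.3, 2.09], [-1.38, 1.24], [0.06, 2.45], [-1.56, 4.7], [0.09, 2.05], [-2.69, 2.69]. Speed limits (rad/s): [2.57, 2.57, 3.14, 3.14, 3.14, 3.14, 3.14].

## Interface

Orientations are given as a rotation vector (axis times angle).
In Python, from station import * gives the robot as it stands. Calls block until the motion is done:
- goto(position, orientation): joint-space move of the TCP to a pose.
- movel(position, frame=None, max_speed=150): straight line of the TCP; frame=None keeps the orientation; max_speed is the mean speed in mm/s.
- move_j(angles): joint-space move.
- ungrasp() and grab(effort=None): open the fingers fully, or close them until they stop; effort is the grip in N (None keeps the last).
- wait(seconds).
- inverse_kinematics(position, orientation): joint angles nearest the present ones, or None.
- grab_frame(name): name is "scene" or "top" or "wrist"; returns the picture (420x560x3 uint8, blue, green, red); there is no depth.
- camera_info(name): a dict with "intrinsics" (3x3 intrinsics, pixels), "extrinsics" (4x4, takes a point from camera to world coordinates). Camera axes: x right, y down, z forward; pixel columns grow to the right and rows downward; lengths in mm; the calibration is good to about 2 mm. A picture is of the moment at which its call begins: read the wrist's pose just before it. camera_info takes no time and is no camera call; for the wrist camera it gives the pose at the moment of the call.
A pose or a line that the arm cannot do raises MotionError and nothing moves.
- sign_off(): hands the job in; it is judged then, once.
Trained networks look in the newest picture that a camera, given by its name, has taken for a name from the list of things; names that differ only in an ending like _2 or _b are one class to them, and where a whole thing is asked for, a point or a joint stands for the part that bears it (a point fixed in the world has none). Each returns a list of dicts, best first, with "p" (0 to 1); they miss things now and then, are a little off and sometimes report something else, mostly with a low value. They report only what shows in the picture. A call takes as long as a camera call. They do not tell look-alikes from the thing itself.
- search_frame(target, camera): "xyz" ([x, y, z] in mm, in world coordinates, good to about 4 mm: the middle of the surface that is visible of it).
- spot_point(target, camera): "xyz" ([x, y, z] in mm, in world coordinates, good to about 4 mm: a listed point, or the origin of a listed thing).
Readings, each from a call of its own:
- get_t(): time.
- get_qpos(): joint angles.
- get_dq(): joint speeds.
- get_tau(): joint torques, N m.
- get_ee_pos(): TCP position.
- get_orientation(): TCP orientation.
- get_ft_force(): force on the tool from outside, world axes, zero at the start.
- get_moment(): the same for the moment, N m.
- get_gripper_width(): finger opening in mm.
- get_grasp_force(): force on a finger pad.
Only numpy, scipy, OpenCV 4.12 (cv2) and the standard library are available. Lean on these libraries where they do the work, as an engineer would, in place of code of your own. Each camera call takes 0.05 s, during which the arm holds its last target. There are 200 camera calls.

## Working session

There is one attempt and no reset: what is moved stays moved. The work goes in short steps, each a Python script; the robot and the scene stay as the last script left them, time stands still between calls to the robot, and variables do not carry over. Pictures are saved under pics/ and viewed, at most 14 in all, crops included, and the job is handed in when it is done.

```bash
ls; mkdir -p pics; python3 - <<'E'
from station import *
import cv2,numpy as np
for c in("scene","top"):
    im=grab_frame(c); cv2.imwrite(f"pics/{c}0.png",cv2.resize(im,(800,600),interpolation=cv2.INTER_CUBIC))
    i=camera_info(c); print(c,np.round(i["intrinsics"],1).tolist(),np.round(i["extrinsics"],3).tolist())
    for n in("rack","basket","board","timer","dial_grip","pointer","index_mark","fresh0","old0","jam","shaker"):
        print(n,[(np.round(d["xyz"]).tolist(),round(d["p"],2)) for d in spot_point(n,c)])
print(get_t(),get_orientation())
E
```

```text
pics
scene [[412.2, 0.0, 284.6], [0.0, 412.2, 206.4], [0.0, 0.0, 1.0]] [[-0.199, 0.62, -0.759, 1202.525], [0.98, 0.128, -0.152, 150.301], [0.003, -0.774, -0.633, 723.86], [0.0, 0.0, 0.0, 1.0]]
rack [([587.0, 1.0, 64.0], 0.93)]
basket [([577.0, -355.0, -3.0], 0.92)]
board [([503.0, 362.0, -1.0], 0.71)]
timer [([378.0, -328.0, 3.0], 0.89)]
dial_grip [([376.0, -325.0, 61.0], 0.64), ([376.0, -327.0, 3.0], 0.26)]
pointer [([356.0, -364.0, 49.0], 0.58)]
index_mark []
fresh0 [([542.0, 364.0, 8.0], 0.86), ([614.0, 356.0, 10.0], 0.85), ([471.0, 352.0, 3.0], 0.77), ([393.0, 368.0, 7.0], 0.77)]
old0 [([366.0, -7.0, 17.0], 0.91), ([214.0, 255.0, 18.0], 0.8), ([564.0, 32.0, 60.0], 0.78), ([589.0, -106.0, 66.0], 0.62)]
jam [([406.0, 151.0, -3.0], 0.95)]
shaker [([387.0, -191.0, -3.0], 0.54), ([561.0, 31.0, 64.0], 0.35)]
top [[464.1, 0.0, 279.7], [0.0, 464.1, 203.6], [0.0, 0.0, 1.0]] [[0.065, -0.976, 0.206, 192.317], [-0.998, -0.064, 0.013, -14.428], [0.001, -0.206, -0.979, 1219.764], [0.0, 0.0, 0.0, 1.0]]
rack [([589.0, -2.0, 66.0], 0.6)]
basket [([577.0, -354.0, -1.0], 0.67)]
board [([504.0, 356.0, 0.0], 0.93), ([390.0, 367.0, 8.0], 0.23)]
timer [([376.0, -328.0, 4.0], 0.62)]
dial_grip [([376.0, -331.0, 59.0], 0.76)]
pointer [([360.0, -366.0, 52.0], 0.85)]
index_mark [([343.0, -351.0, 48.0], 0.54)]
fresh0 [([468.0, 348.0, 9.0], 0.77), ([544.0, 364.0, 5.0], 0.75), ([613.0, 362.0, 8.0], 0.74), ([388.0, 367.0, 9.0], 0.55)]
old0 [([589.0, -105.0, 64.0], 0.91), ([209.0, 253.0, 15.0], 0.81), ([342.0, -354.0, 47.0], 0.66), ([363.0, -10.0, 16.0], 0.65)]
jam [([401.0, 150.0, 4.0], 0.66)]
shaker [([383.0, -190.0, -0.0], 0.55)]
1.2 [3.80401591e-01 3.11843686e+00 1.23369222e-04]
```

View pics/scene0.png

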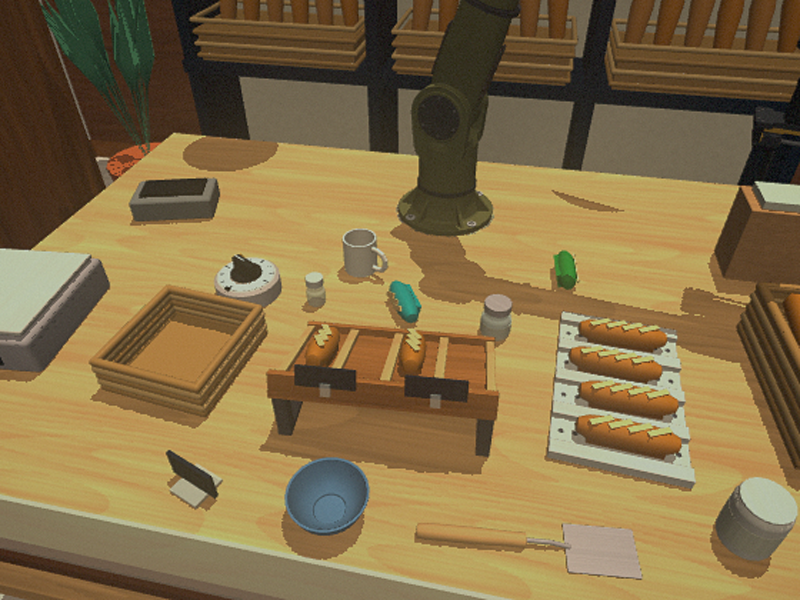

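View pics/top0.png

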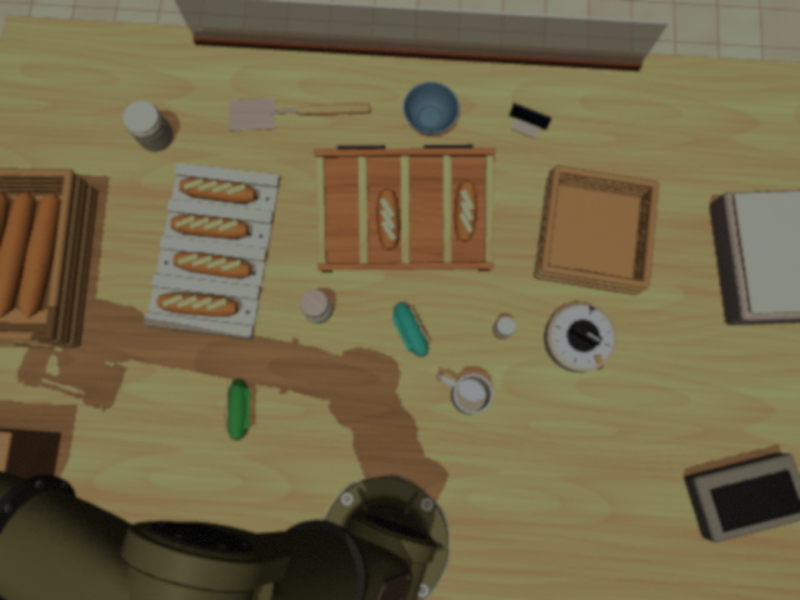

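The scene shows old rolls in the rack at about (412,350) and (322,345), and four fresh loaves in the tray. The turquoise (405,300) and green (566,268) ones are the look-alikes and stay put. Next I'll look at the timer from close by.

```bash
cat > h.py <<'E'
from station import *
import cv2,numpy as np
from scipy.spatial.transform import Rotation as Ro
def ori(yaw,tilt=None):
    """tool down, closing line (tool y) at angle yaw in world xy; tilt: optional Rotation applied in world"""
    R=Ro.from_euler('z',yaw)*Ro.from_matrix(np.array([[0,1,0],[1,0,0],[0,0,-1.]]))
    # columns: x_tool=(0,1,0)->rotated, y_tool=(1,0,0)->rotated
    return ((tilt*R) if tilt is not None else R).as_rotvec()
def best(pos,yaw,tilt=None,j7=None):
    """choose yaw or yaw+pi with smaller |j7-target|"""
    c=[]
    for k in (-1,0,1):
        o=ori(yaw+k*np.pi,tilt); q=inverse_kinematics(pos,o)
        if q is not None:c.append((abs(q[6]-(j7 or 0)),o,q))
    c.sort(key=lambda t:t[0]); return c[0][1],c[0][2]
def pix(p,cam,info=None):
    i=info or camera_info(cam);E=np.linalg.inv(i["extrinsics"]);q=E[:3,:3]@p+E[:3,3];u=np.array(i["intrinsics"])@q;return u[:2]/u[2]
def ray(uv,z,i):
    E=np.array(i["extrinsics"]);d=E[:3,:3]@np.linalg.inv(i["intrinsics"])@[uv[0],uv[1],1];return E[:3,3]+d*(z-E[2,3])/d[2]
E
python3 - <<'E'
from h import *
p=[377,-328,215]
o,q=best(p,np.radians(-26)); print(np.round(q,2))
print(get_qpos())
o2,q2=best([500,0,300],0);print(np.round(q2,2))
goto([520,0,300],o2); o,q=best(p,np.radians(-26)); print(np.round(q,2)); goto(p,o)
i=camera_info("wrist"); im=grab_frame("wrist"); cv2.imwrite("pics/w1.png",im)
print(get_ee_pos(),np.round(i["extrinsics"],3).tolist(),np.round(i["intrinsics"],1).tolist())
for n in("timer","dial_grip","pointer","index_mark"):
    r=spot_point(n,"wrist");print(n,[(np.round(d["xyz"],1).tolist(),round(d["p"],2),np.round(pix(d["xyz"],"wrist",i)).tolist()) for d in r])
print(get_t())
E
```

```text
[ 0.79  0.01 -0.12  1.81  0.    1.32  0.21]
[-1.3138989   0.32098594 -0.07009941  1.45049896  0.02258479  1.37081176
 -0.05688798]
[-0.13 -0.03  0.08  1.68  0.    1.49 -0.06]
[ 0.03 -0.02  0.63  1.84  0.01  1.32  0.2 ]
[ 378.6355948  -326.57852649  215.26588369] [[0.9, -0.42, -0.114, 410.226], [-0.435, -0.869, -0.237, -262.258], [0.001, 0.263, -0.965, 384.874], [0.0, 0.0, 0.0, 1.0]] [[375.0, 0.0, 277.9], [0.0, 375.0, 203.0], [0.0, 0.0, 1.0]]
timer [([379.4, -331.8, 5.9], 0.95, [280.0, 177.0])]
dial_grip [([378.0, -332.0, 58.9], 0.84, [279.0, 190.0])]
pointer [([360.2, -364.0, 51.6], 0.92, [277.0, 226.0])]
index_mark [([345.5, -356.2, 49.5], 0.51, [259.0, 225.0])]
5.4167
```

View pics/w1.png

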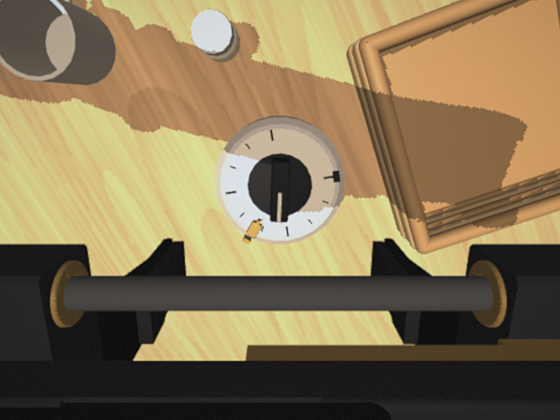

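The wrist picture shows the dial at (280,181), the zero block at (334,176), the pointer tip at (279,218), and the brass tab's inner tip at about (260,222).

```bash
python3 - <<'E'
from h import *
i=camera_info("wrist")
im=grab_frame("wrist")
# white+shaded face: brass & ellipse outline
hsv=cv2.cvtColor(im,cv2.COLOR_BGR2HSV)
sub=im[100:260,200:360]
cv2.imwrite("pics/w1c.png",cv2.resize(sub,(600,600),interpolation=cv2.INTER_CUBIC))
c=np.array([378,-330])
for n,uv,z in(("zero",(330,176),42),("zero out",(338,176),42),("ptr",(279,219),48),("idx",(260,221),48),("centerface",(281,180),40)):
    p=ray(uv,z,i);print(n,p.round(1),np.degrees(np.arctan2(*(p[:2]-c)[::-1])).round(1),np.linalg.norm(p[:2]-c).round(1))
E
```

```text
zero [ 423.8 -345.    42. ] -18.1 48.1
zero out [ 430.4 -348.2   42. ] -19.1 55.5
ptr [ 363.7 -360.3   48. ] -115.3 33.5
idx [ 346.7 -354.2   48. ] -142.2 39.6
centerface [ 381.  -328.9   40. ] 20.2 3.2
```

View pics/w1c.png

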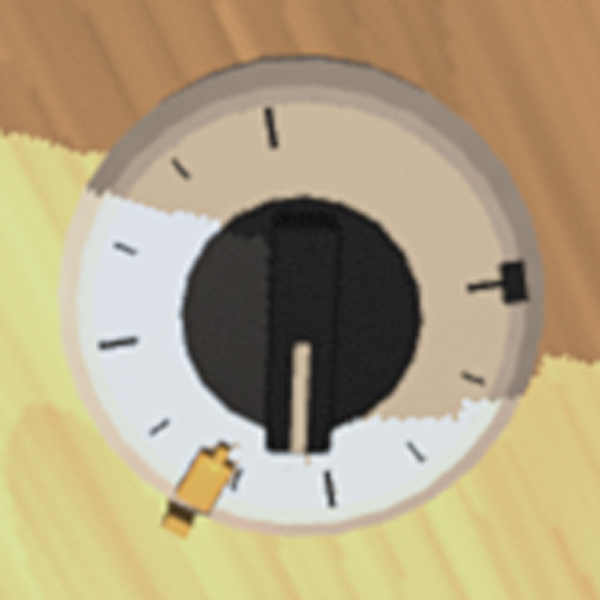

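```bash
python3 - <<'E'
from h import *
i=camera_info("wrist")
f=lambda x,y,z:ray((200+x*160/600-.4,100+y*160/600-.4),z,i)[:2]
c=(f(490,287,40)+f(118,343,40))/2,(f(330,489,40)+f(270,127,40))/2
print(c); c=(c[0]+c[1])/2
a=lambda p:(np.degrees(np.arctan2(p[1]-c[1],p[0]-c[0])).round(1),np.linalg.norm(p-c).round(1))
for k,(x,y) in {0:(486,287),30:(473,379),60:(416,451),90:(330,489),150:(160,427),180:(118,343),210:(125,248),240:(180,168),270:(270,127)}.items():
    g,r=a(f(x,y,40)); print(k,g,r,(g+k+180)%360-180)
print("idx",a(f(228,447,48)),a(f(235,441,48)),"ptr",a(f(300,455,48)),a(f(302,343,72.5)))
b0,b1=f(306,220,72.5),f(302,343,72.5)
print("bar",np.degrees(np.arctan2(*(b1-b0)[::-1])))
print(c)
E
```

```text
(array([ 378.74271215, -331.96601003]), array([ 378.39750115, -331.54857403]))
0 -17.1 46.4 -17.099999999999994
30 -46.9 46.5 -16.900000000000006
60 -76.5 46.3 -16.5
90 -106.9 46.7 -16.900000000000006
150 -166.9 46.7 -16.900000000000006
180 163.0 46.9 -17.0
210 133.1 46.9 -16.899999999999977
240 103.3 47.1 -16.700000000000045
270 73.7 47.1 -16.299999999999955
idx (np.float64(-145.9), np.float64(37.2)) (np.float64(-144.6), np.float64(34.9)) ptr (np.float64(-116.7), np.float64(34.3)) (np.float64(85.9), np.float64(0.5))
bar -117.60630293409604
[ 378.57010665 -331.75729203]
```

```bash
cat >> h.py <<'E'
C=np.array([378.6,-331.8]); ZERO=-16.9
def turn(a0,a1,step=6,lim=None,k=0,z=70):
    """rotate in place about C, bar angle a0->a1 deg (world), stop when |moment z| change exceeds lim"""
    n=int(np.ceil(abs(a1-a0)/step)); m0=get_moment()[2]
    for a in np.linspace(a0,a1,n+1)[1:]:
        goto([*C,z],ori(np.radians(a+90)+k*np.pi)); m=get_moment()[2]
        print(round(a,1),np.round(m-m0,2),np.round(get_ft_force(),1),round(get_qpos()[6],2))
        if lim and abs(m-m0)>lim: return a
    return a1
E
python3 - <<'E'
from h import *
wait(.3);print(get_ee_pos(),np.degrees(Ro.from_rotvec(get_orientation()).as_matrix()[:,1]))
for k in(0,1):
  for a in(-117,-70,-20):
    q=inverse_kinematics([*C,70],ori(np.radians(a+90)+k*np.pi));print(k,a,None if q is None else np.round(q,2))
E
```

```text
[ 376.99448692 -328.01491622  215.01631815] [ 5.14979514e+01 -2.51150821e+01  7.61109850e-04]
0 -117 [ 0.06  0.15  0.65  2.   -0.11  1.02  0.3 ]
0 -70 [ 0.06  0.15  0.66  2.   -0.11  1.02  1.12]
0 -20 [ 0.08  0.15  0.63  2.   -0.11  1.02  1.98]
1 -117 [-0.42  0.3   1.23  2.01 -0.33  1.05 -2.65]
1 -70 [ 0.03  0.16  0.69  2.   -0.12  1.02 -2.02]
1 -20 [ 0.05  0.15  0.66  2.   -0.11  1.02 -1.15]
```

```bash
python3 - <<'E'
from h import *
goto([*C,110],ori(np.radians(-117+90))); movel([*C,70],max_speed=80)
wait(.3);print(get_ee_pos(),get_ft_force()); grab(20); print(get_gripper_width(),get_ft_force(),get_moment(),get_ee_pos())
a=turn(-117,-24,8); a=turn(a,-10,1.5,lim=0.5)
print(a,get_gripper_width(),get_t())
E
```

```text
[ 378.85945964 -331.95764933   70.36171431] [-0.13424244  0.4734507  -0.29632767]
0.32646791666023195 [-0.06834558 -1.37490003 -0.22272211] [-0.13583063  0.0868383   0.02397684] [ 378.61876262 -331.78644261   69.99729918]
-109.2 -0.04 [ 1.1  0.1 -0.2] 0.42
-101.5 -0.03 [-0.1  0.4 -0.1] 0.55
-93.8 0.03 [-0.2 -0.4  1.1] 0.69
-86.0 -0.01 [-0.7 -0.8  0.5] 0.82
-78.2 -0.03 [-0.3 -0.1  0.4] 0.95
-70.5 -0.04 [ 0.4 -0.5  1. ] 1.08
-62.8 -0.05 [ 0.1  0.1 -0.7] 1.22
-55.0 0.0 [-0.2  0.6 -0. ] 1.35
-47.2 -0.03 [ 0.3 -0.7 -0.2] 1.48
-39.5 0.02 [ 0.4  1.1 -0.6] 1.62
-31.8 0.02 [-0.9 -0.2 -0.1] 1.75
-24.0 -0.02 [-1.1  0.8 -0.9] 1.88
-22.6 -0.05 [-0.3  0.6  1.8] 1.91
-21.2 -0.01 [0.6 0.9 1.5] 1.94
-19.8 0.01 [ 0.3 -1.   0.5] 1.96
-18.4 -0.04 [0.3 0.2 0.4] 1.99
-17.0 -0.01 [ 0.1  0.7 -0. ] 2.01
-15.6 0.03 [-0.9 -0.4  0.6] 2.03
-14.2 0.07 [ 0.2 -0.5  1.1] 2.06
-12.8 -0.06 [ 0.  -0.4 -0.5] 2.08
-11.4 -0.0 [ 1.  -0.5 -1.1] 2.11
-10.0 0.02 [1.1 1.  0.2] 2.13
-10 0.6918216042795824 14.3417
```

```bash
python3 - <<'E'
from h import *
print(get_gripper_width(),get_grasp_force())
im=grab_frame("wrist"); cv2.imwrite("pics/w2.png",im)
E
```

```text
0.6918216042795824 0.0
```

View pics/w2.png

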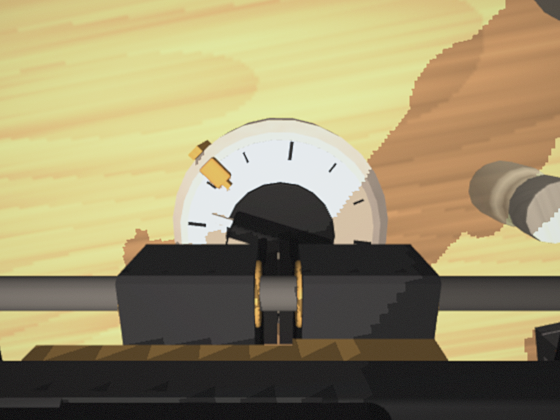

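```bash
python3 - <<'E'
from h import *
i=camera_info("wrist");p=get_ee_pos();print(p, np.round(Ro.from_rotvec(get_orientation()).as_matrix(),2).tolist())
for z in(40,46.5,51,70,72.5,89):print(z,pix([*p[:2],z],"wrist",i).round())
for c in("top","wrist","scene"):
    im=grab_frame(c)
    for n in("dial_grip","timer","pointer"):print(c,n,[(np.round(d["xyz"],1).tolist(),round(d["p"],2)) for d in spot_point(n,c)[:2]])
    if c=="scene":
        u=pix([*C,60],"scene");x,y=u.astype(int);cv2.imwrite("pics/s2.png",cv2.resize(im[y-60:y+60,x-80:x+80],(800,600),interpolation=cv2.INTER_CUBIC))
E
```

```text
[ 378.59010564 -331.7700742    69.99283553] [[-0.98, 0.17, -0.0], [0.17, 0.98, 0.0], [0.0, 0.0, -1.0]]
40 [279. 232.]
46.5 [279. 236.]
51 [279. 239.]
70 [279. 253.]
72.5 [279. 255.]
89 [279. 270.]
top dial_grip [([379.4, -328.6, 56.6], 0.46)]
top timer [([376.0, -329.7, 2.1], 0.67)]
top pointer [([402.7, 151.1, -2.8], 0.44)]
wrist dial_grip [([376.7, -330.5, 58.2], 0.67)]
wrist timer [([379.9, -330.2, 7.9], 0.95)]
wrist pointer [([355.8, -362.0, 50.3], 0.86)]
scene dial_grip [([379.8, -327.4, 61.0], 0.5)]
scene timer [([377.2, -328.7, 1.7], 0.6)]
scene pointer [([358.3, -365.2, 49.8], 0.51)]
```

View pics/s2.png

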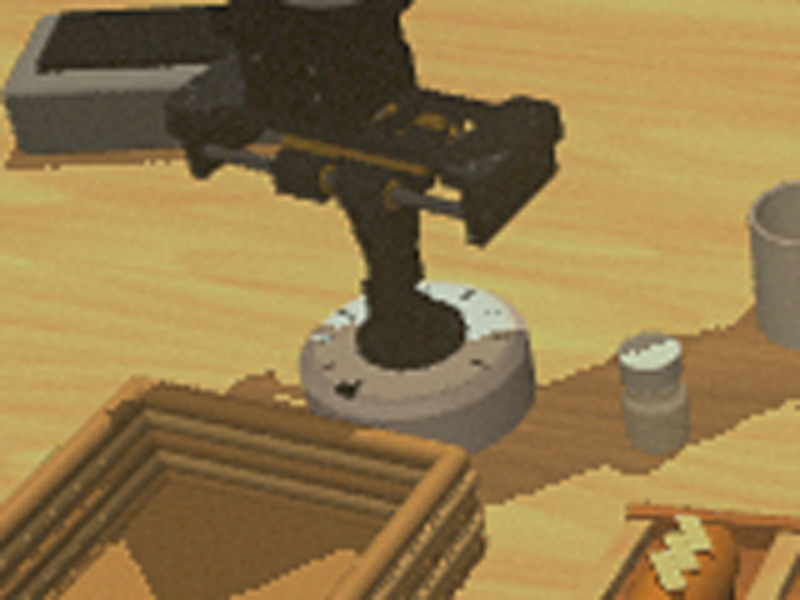

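```bash
python3 - <<'E'
from h import *
ungrasp();print(get_gripper_width()); movel([*C,215],max_speed=150);wait(.3)
grab(20);print("air",get_gripper_width(),get_grasp_force());
i=camera_info("wrist");im=grab_frame("wrist"); cv2.imwrite("pics/w3.png",im);ungrasp();print(get_gripper_width())
print([(d["xyz"],d["p"]) for d in spot_point("pointer","wrist")], get_ee_pos())
E
```

```text
86.87959738957449
air 0.8149407868318452 0.0
87.01390457345661
[([356.9, -363.0, 52.6], 0.58)] [ 378.62181458 -331.78262829  215.01823051]
```

View pics/w3.png

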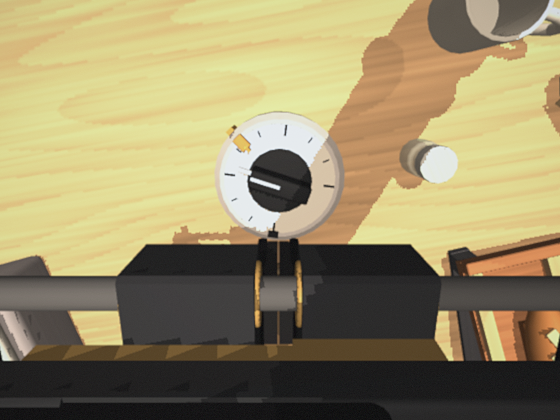

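```bash
python3 - <<'E'
from h import *
goto([*C,110],ori(np.radians(-117+90))); movel([*C,66.5],max_speed=60);wait(.3)
im0=grab_frame("wrist")
grab(30); print(get_gripper_width(),get_grasp_force(),get_ee_pos()); wait(.5);print(get_gripper_width(),get_grasp_force(),get_ft_force())
im1=grab_frame("wrist")
cv2.imwrite("pics/w4.png",np.hstack([cv2.resize(m[150:300,180:380],(400,300),interpolation=cv2.INTER_CUBIC) for m in(im0,im1)]));print(get_t())
E
```

```text
0.3491722240232871 0.0 [ 378.60612878 -331.80289234   66.50220015]
-0.08200387991590986 0.0 [ 1.18081206 -0.11506906  0.50296476]
25.9667
```

View pics/w4.png

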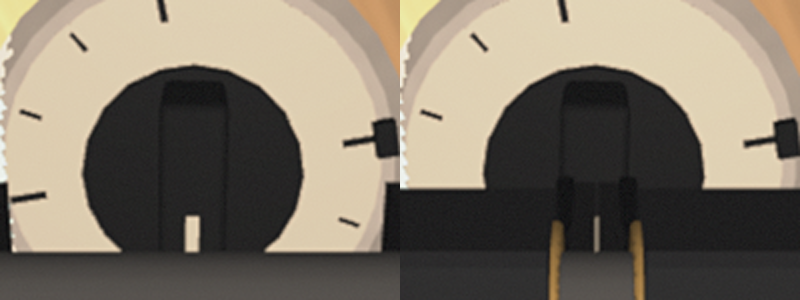

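```bash
python3 - <<'E'
from h import *
ungrasp(); movel([*C,100]); grab(20); wait(.2); f0=get_ft_force()[2]; print(get_gripper_width(),f0)
for z in np.arange(98,50,-2):
    movel([*C,z],max_speed=30); f=np.mean([get_ft_force()[2] for _ in range(4)])-f0
    print(z,round(f,1),end="; ")
    if abs(f)>4: break
print(get_ee_pos(),get_t()); movel([*C,105])
E
```

```text
0.6523301308322381 0.4321647313642252
98 -0.1; 96 -0.3; 94 0.2; 92 -0.3; 90 -0.4; 88 -1.2; 86 -0.7; 84 -0.2; 82 -0.3; 80 -0.2; 78 -0.3; 76 -0.2; 74 -0.5; 72 0.4; 70 -0.1; 68 -0.5; 66 2.5; 64 16.4; [ 379.03871322 -332.15625673   66.19167422] 34.0833
```

```bash
python3 - <<'E'
from h import *
wait(.3);p=get_ee_pos();print(p)
im=grab_frame("scene");u=pix([*C,70],"scene").astype(int)
s=5;cr=cv2.resize(im[u[1]-60:u[1]+60,u[0]-80:u[0]+80],None,fx=s,fy=s,interpolation=cv2.INTER_CUBIC)
cr=cv2.convertScaleAbs(cr,alpha=2.2,beta=20)
for dz,col in((-19,(0,0,255)),(0,(0,255,0)),(6,(255,0,0))):
    v=(pix(p+[0,0,dz],"scene")-u+[80,60])*s
    cv2.line(cr,(int(v[0])-120,int(v[1])),(int(v[0])-50,int(v[1])),col,2)
    cv2.line(cr,(int(v[0])+50,int(v[1])),(int(v[0])+120,int(v[1])),col,2)
cv2.imwrite("pics/s3.png",cr)
E
```

```text
[ 378.07516238 -331.45704557  104.06955082]
```

View pics/s3.png

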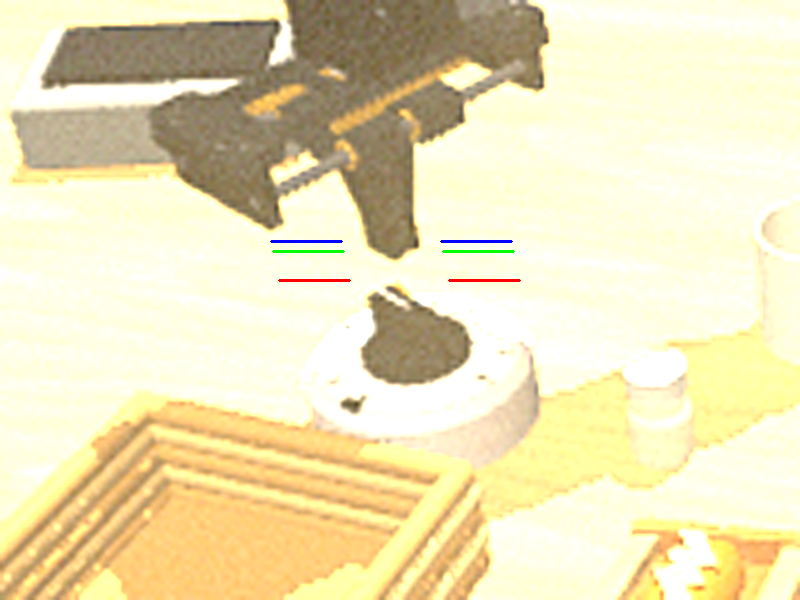

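The touch test and this picture agree: the real fingertips end about at the reported TCP, at y≈250, not 19 mm ahead at y≈280. The reported tool point therefore runs about 25 mm long along the tool's z. I'll correct for it in a wrapper.

```bash
cat >> h.py <<'E'
D=25.3   # reported TCP lies D ahead of the real grasp point along tool z
def cmd(p,o): return np.asarray(p,float)+D*Ro.from_rotvec(o).as_matrix()[:,2]
def G(p,o): goto(cmd(p,o),o)
def L(p,o,v=150): movel(cmd(p,o),o,max_speed=v)
def turn(a0,a1,step=6,lim=None,k=0,z=68.5):
    n=int(np.ceil(abs(a1-a0)/step)); m0=get_moment()[2]
    for a in np.linspace(a0,a1,n+1)[1:]:
        G([*C,z],ori(np.radians(a+90)+k*np.pi)); m=np.mean([get_moment()[2] for _ in range(3)])
        print(round(a,1),np.round(m-m0,2),np.round(get_ft_force(),1),round(get_gripper_width(),1))
        if lim and abs(m-m0)>lim: return a
    return a1
E
python3 - <<'E'
from h import *
o=ori(np.radians(-117+90)); ungrasp(); G([*C,105],o); L([*C,68.5],o,60); wait(.2); print(get_ft_force())
grab(20); print(get_gripper_width(),get_grasp_force(),get_ft_force(),get_moment())
if get_gripper_width()>10:
    a=turn(-117,-24,9); a=turn(a,-9,1.5,lim=0.5); print(a,get_t())
E
```

```text
[-0.30148779 -0.57321829 -0.2296824 ]
15.75746489799366 20.00026058522053 [-1.94445139  1.23836795  2.26049979] [ 0.16437789  0.66652258 -0.03171834]
-108.5 0.04 [-2.1  1.2  3.5] 16.2
-100.1 0.1 [-3.2  1.3  3. ] 16.1
-91.6 0.07 [-3.3  2.   2.8] 15.7
-83.2 0.1 [-1.9  1.2  2.6] 16.2
-74.7 0.07 [-2.1  2.3  1.7] 15.8
-66.3 0.07 [-0.7  2.7  1.4] 15.9
-57.8 0.1 [-0.2  2.3  1.2] 16.0
-49.4 -0.0 [1.2 2.4 0.7] 15.6
-40.9 0.0 [ 2.   2.5 -0.3] 15.9
-32.5 0.08 [ 2.7  3.5 -0.5] 16.1
-24.0 0.06 [ 4.5  3.5 -0.8] 15.8
-22.5 0.01 [ 4.2  3.8 -1.4] 15.9
-21.0 -0.0 [ 5.1  4.1 -1.6] 16.3
-19.5 0.03 [ 3.4  4.2 -0.7] 15.9
-18.0 -0.0 [ 3.6  4.7 -0.8] 16.0
-16.5 -0.0 [ 3.3  4.7 -0.4] 15.5
-15.0 -0.29 [ 4.1  4.3 -0.7] 16.0
-13.5 -0.45 [ 4.1  4.8 -1.2] 16.3
-12.0 -0.6 [ 5.3  4.5 -0.8] 16.9
-12.0 43.6583
```

```bash
python3 - <<'E'
from h import *
a=-12; o=ori(np.radians(a+90))
ungrasp(); L([*C,105],o,100); G([*C,240],ori(np.radians(60))); wait(.3)
i=camera_info("wrist"); A=grab_frame("wrist")
u=pix([*C,45],"wrist",i).astype(int); print(u)
cA=cv2.resize(A[max(0,u[1]-55):u[1]+55,u[0]-70:u[0]+70],(380,300),interpolation=cv2.INTER_CUBIC)
print("ptr",[(np.round(d["xyz"],1).tolist(),round(d["p"],2),np.degrees(np.arctan2(d["xyz"][1]-C[1],d["xyz"][0]-C[0])).round(1)) for d in spot_point("pointer","wrist")])
o=ori(np.radians(90)); G([470,0,330],o); wait(.3); i=camera_info("wrist"); B=grab_frame("wrist"); np.savez("B.npz",im=B,K=i["intrinsics"],E=i["extrinsics"])
for n in("rack","old0"):print(n,[(np.round(d["xyz"],1).tolist(),round(d["p"],2),np.round(pix(d["xyz"],"wrist",i)).tolist()) for d in spot_point(n,"wrist")])
cv2.imwrite("pics/w5.png",np.hstack([cA,cv2.resize(B,(400,300))])); print(get_t(),get_ee_pos())
E
```

```text
[277 182]
ptr [([415.4, -338.3, 50.7], 0.81, np.float64(-10.0)), ([377.9, -330.9, 61.1], 0.45, np.float64(127.9))]
rack [([580.3, 5.1, 65.0], 0.61, [283.0, 260.0])]
old0 [([362.3, -5.9, 16.0], 0.88, [274.0, 68.0]), ([588.1, -104.1, 70.0], 0.68, [190.0, 268.0]), ([565.3, 28.5, 63.8], 0.62, [303.0, 248.0])]
48.275 [ 4.69994044e+02 -2.96967474e-01  3.04625845e+02]
```

View pics/w5.png

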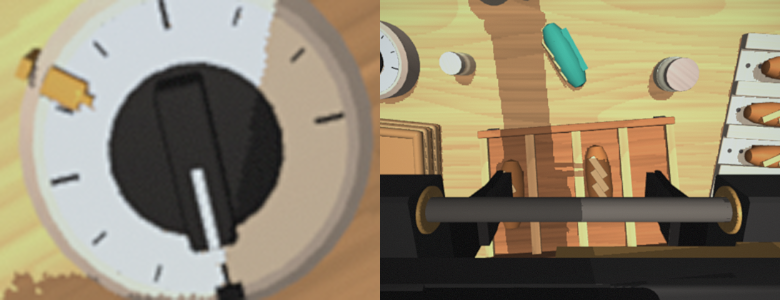

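The dial is at zero, with its pointer on the black block at lower centre left. Next I'll take a clear wrist view of the rack with the camera the other way round.

```bash
python3 - <<'E'
from h import *
o=ori(np.radians(-90)); G([480,0,340],o); wait(.3); i=camera_info("wrist"); B=grab_frame("wrist"); np.savez("B.npz",im=B,K=i["intrinsics"],E=i["extrinsics"])
for n in("rack","old0","basket"):print(n,[(np.round(d["xyz"],1).tolist(),round(d["p"],2),np.round(pix(d["xyz"],"wrist",i)).tolist()) for d in spot_point(n,"wrist")])
cv2.imwrite("pics/w6.png",cv2.resize(B,(800,600),interpolation=cv2.INTER_CUBIC)); print(get_t(),np.round(get_qpos(),2))
E
```

```text
rack [([582.4, 2.9, 67.1], 0.91, [275.0, 71.0])]
old0 [([566.9, 29.9, 63.6], 0.71, [250.0, 87.0]), ([591.0, -105.7, 69.5], 0.69, [379.0, 62.0]), ([365.6, -7.0, 15.0], 0.66, [283.0, 245.0])]
basket []
51.4167 [ 0.05 -0.07 -0.1   1.69 -0.01  1.52 -1.62]
```

View pics/w6.png

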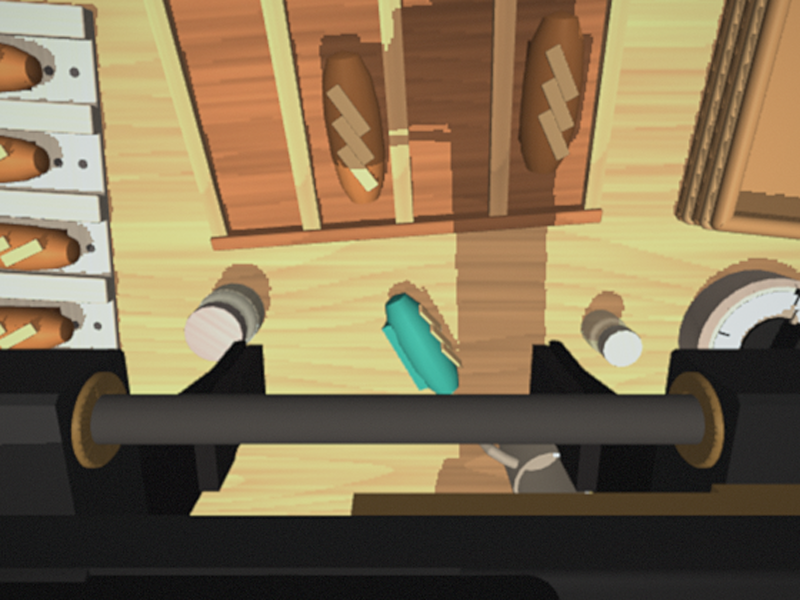

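```bash
python3 - <<'E'
from h import *
from scipy.optimize import least_squares
d=np.load("B.npz");i=dict(intrinsics=d["K"],extrinsics=d["E"])
def T(x,y,yaw,q): return np.array([x,y,68])+(Ro.from_euler('z',yaw)*Ro.from_euler('y',-18,degrees=True)).apply(q)
obs=[((-95.5,76,12),(311,228)),((-95.5,0,12),(404,221)),((-95.5,-76,12),(498,215)),((-95.5,150,12),(226,233)),((-95.5,-150,12),(592,209))]
lines=[(76,(275,0)),(0,(391,0)),(-76,(507,0))]
def res(v):
    r=[]
    for q,uv in obs: r+=list(pix(T(*v,np.array(q)),"",i)-np.array(uv)*.7)
    for y,uv in lines:
        a,b=pix(T(*v,np.array((-90,y,10))),"",i),pix(T(*v,np.array((50,y,10))),"",i);n=(b-a)/np.linalg.norm(b-a);w=np.array(uv)*.7-a
        r.append(n[0]*w[1]-n[1]*w[0])
    return r
s=least_squares(res,[588,0,0.05]);print(s.x,np.degrees(s.x[2]),np.round(s.fun,1))
x,y,yaw=s.x
R=Ro.from_euler('z',yaw)*Ro.from_euler('y',-18,degrees=True);n=R.apply([0,0,1])
def plane(uv,h):
    E=i["extrinsics"];dr=E[:3,:3]@np.linalg.inv(i["intrinsics"])@[uv[0]*.7,uv[1]*.7,1];o=E[:3,3];p0=np.array([x,y,68])+n*h
    return R.inv().apply(o+dr*((p0-o)@n)/(dr@n)-[x,y,68])
for a,b in(((350,52),(364,203)),((562,12),(541,172))):
    a,b=plane(a,20),plane(b,20);m=(a+b)/2;print("roll rack frame",m.round(1),np.linalg.norm(a-b).round(1),np.degrees(np.arctan2(a[1]-b[1],a[0]-b[0])).round(1))
for p in((566,30,63.6),(590,-105,67)):print(R.inv().apply(np.array(p)-[x,y,68]).round(1))
E
```

```text
[ 5.85890826e+02 -7.65107857e-01  6.94349458e-02] 3.978329345536742 [ 1.  -0.2  1.   0.2  0.8 -0.1 -2.6  0.6 -0.7 -0.3  0.4 -0.4 -0.5]
roll rack frame [-19.   30.6  20. ] 109.0 -0.8
roll rack frame [  -4.2 -107.2   20. ] 108.2 -2.5
[-18.2  32.1   1.3]
[  -3.3 -104.3    0. ]
```

```bash
cat >> h.py <<'E'
RX,RY,RYAW=586.3,-0.8,0.0694
RR=Ro.from_euler('z',RYAW)*Ro.from_euler('y',-18,degrees=True)
def rack(q): return np.array([RX,RY,68])+RR.apply(q)
def rori(da=0,s=-1):
    """closing along rack y, tool z = -deck normal; da: extra turn about the normal"""
    R=RR*Ro.from_euler('z',da+s*np.pi/2)*Ro.from_matrix(np.array([[0,1,0],[1,0,0],[0,0,-1.]]));return R.as_rotvec()
def st(m=""): print(m,"w%.1f f%.1f"%(get_gripper_width(),get_grasp_force()),np.round(get_ft_force(),1),"t%.1f"%get_t())
BK=np.array([577,-354.5]); BYAW=np.radians(-4)
def old(x,y,da,off,zrel):
    o=rori(da); G(rack([x,y,120]),o); L(rack([x,y,33]),o,100); st("at"); grab(25); st("grip")
    L(rack([x,y,130]),o,150); st("up")
    if get_gripper_width()<25: print("LOST"); return
    b=BK+off*np.array([np.cos(BYAW),np.sin(BYAW)])
    ob=ori(BYAW-np.pi*0); c=[(abs(q[6]),w) for w in (ori(BYAW),ori(BYAW+np.pi)) if (q:=inverse_kinematics(cmd([*b,200],w),w)) is not None]; ob=min(c,key=lambda t:t[0])[1]
    G([*b,200],ob); st("over"); L([*b,zrel],ob,120); st("down"); ungrasp(); L([*b,200],ob,150); st("done")
E
python3 - <<'E'
from h import *
old(-19,30.8,np.radians(-0.8),-25,46)
E
```

```text
at w87.3 f0.0 [-0.2  0.   0.4] t53.2
grip w39.5 f24.8 [-0.5  0.4  0. ] t54.0
up w39.3 f24.9 [ 0.3  0.4 -1.9] t54.8
over w39.4 f24.9 [-0.3 -0.9 -1.1] t56.7
down w39.6 f24.9 [-0.3 -1.  -1.2] t58.1
done w86.9 f0.0 [-0.5 -0.1  0.3] t60.3
```

```bash
python3 - <<'E'
from h import *
old(-4,-106.5,np.radians(-2.5),25,72)
o=ori(0); p=[505,362-95,340]
# look at tray: camera looks towards image-up = yaw+90
for yaw in (0,np.pi):
    print(yaw,inverse_kinematics(cmd([505,270,330],ori(yaw)),ori(yaw)))
G([505,250,330],o); wait(.3); i=camera_info("wrist"); B=grab_frame("wrist"); np.savez("T.npz",im=B,K=i["intrinsics"],E=i["extrinsics"])
for n in("board","fresh0"):print(n,[(np.round(d["xyz"],1).tolist(),round(d["p"],2),np.round(pix(d["xyz"],"wrist",i)).tolist()) for d in spot_point(n,"wrist")])
T=grab_frame("top")
for n in("board","fresh0","old0","basket"):print(n,[(np.round(d["xyz"],1).tolist(),round(d["p"],2)) for d in spot_point(n,"top")])
cv2.imwrite("pics/w7.png",np.hstack([cv2.resize(B,(480,360)),cv2.resize(T[90:300,240:480],(320,280))[:280].copy() if 0 else cv2.copyMakeBorder(cv2.resize(T[90:300,240:480],(320,280)),0,80,0,0,0)])); print(get_t())
E
```

```text
at w87.5 f0.0 [-0.5  0.3  0.4] t63.0
grip w39.3 f25.0 [-0.2 -0.4 -0.2] t63.8
up w39.3 f25.0 [ 0.1 -0.2 -0.7] t64.6
over w39.4 f25.0 [-0.5  0.7 -0. ] t66.2
down w39.3 f25.0 [-0.   0.4  0.7] t67.5
done w86.8 f0.0 [-0.2 -0.2 -0.7] t69.5
0 [-0.74147338  0.12538392  0.2277707   1.51483422 -0.02830411  1.50460679
 -0.51355766]
3.141592653589793 [ 0.42011793  0.30645862 -1.17986931  1.47629353  0.28276047  1.54631705
  2.39182325]
board [([505.2, 359.4, -1.9], 0.62, [278.0, 67.0]), ([472.6, 351.9, 5.9], 0.36, [250.0, 74.0])]
fresh0 [([394.7, 375.3, 10.4], 0.96, [182.0, 52.0]), ([468.1, 355.0, 5.1], 0.89, [246.0, 71.0]), ([538.2, 361.3, 7.8], 0.65, [306.0, 65.0]), ([614.8, 356.4, 6.3], 0.62, [370.0, 70.0])]
board []
fresh0 [([611.7, 360.8, 6.8], 0.65)]
old0 [([601.1, -355.9, 2.4], 0.75), ([363.9, -5.0, 17.6], 0.67), ([552.9, -352.0, 7.8], 0.59)]
basket [([577.8, -358.2, -4.5], 0.71), ([381.5, -192.8, -0.7], 0.27)]
72.4417
```

View pics/w7.png

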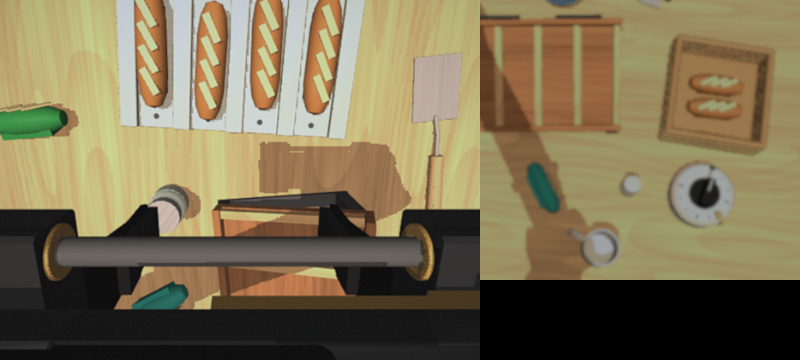

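Both rolls lie in the basket (right crop, (715,82) and (715,108)). The four loaves are in the tray at wrist (152,60), (210,60), (265,55) and (320,55). Next I'll segment the loaves for their axes.

```bash
cat >> h.py <<'E'
def loaves(view=None):
    """wrist view of the tray -> list of (x,y,axis angle deg,length,width) measured on the z=28 plane"""
    if view: G(view,ori(0)); wait(.25)
    i=camera_info("wrist"); im=grab_frame("wrist"); h=cv2.cvtColor(im,cv2.COLOR_BGR2HSV)
    m=((h[...,0]>4)&(h[...,0]<16)&(h[...,1]>140)).astype(np.uint8)*255; m[238:]=0
    m=cv2.morphologyEx(cv2.morphologyEx(m,cv2.MORPH_CLOSE,cv2.getStructuringElement(2,(13,13))),cv2.MORPH_OPEN,np.ones((5,5)))
    cs,_=cv2.findContours(m,cv2.RETR_EXTERNAL,cv2.CHAIN_APPROX_NONE); out=[]
    for c in cs:
        if cv2.contourArea(c)<800: continue
        w=np.array([ray(p[0],28,i)[:2] for p in c],np.float32)
        (cx,cy),(a,b),t=cv2.minAreaRect(w); 
        if a<b: t+=90; a,b=b,a
        t=(t+0)%180
        if cy>230 and cx>330: out.append((round(cx,1),round(cy,1),round(t,1),round(a,1),round(b,1)))
    return sorted(out),im,m
E
python3 - <<'E'
from h import *
r,im,m=loaves([505,305,330]);print(*r,sep="\n")
print([(np.round(d["xyz"],1).tolist(),round(d["p"],2)) for d in spot_point("fresh0","wrist")]+[np.round(d["xyz"],1).tolist() for d in spot_point("board","wrist")])
cv2.imwrite("pics/w8.png",np.hstack([cv2.resize(im,(400,300)),cv2.cvtColor(cv2.resize(m,(400,300)),cv2.COLOR_GRAY2BGR)]))
E
```

```text
(391.9, 367.8, 88.7, 146.3, 39.6)
(469.1, 349.8, 85.0, 145.9, 37.6)
(541.9, 364.8, 88.1, 145.9, 37.9)
(615.1, 358.5, 86.0, 146.2, 39.1)
[([390.1, 369.3, 6.0], 0.86), ([470.0, 354.0, 4.8], 0.84), ([539.5, 363.4, 5.9], 0.82), ([616.9, 356.9, 8.4], 0.6), [504.4, 354.9, -6.0]]
```

View pics/w8.png

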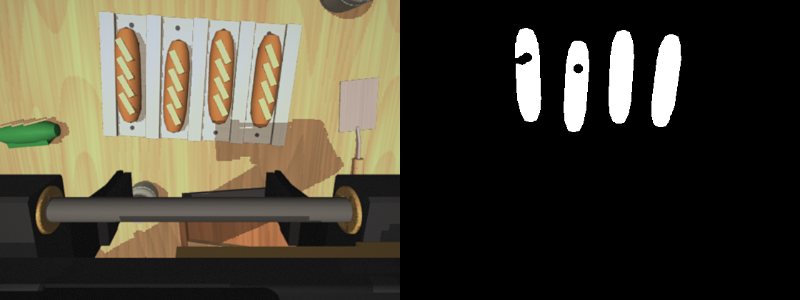

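```bash
cat >> h.py <<'E'
def fresh(l,off,lane_y):
    x,y,t=l[:3]; c=np.radians(t-90); o=ori(c); p=np.array([x,y])+off*np.array([np.cos(c),np.sin(c)])
    G([*p,110],o); L([*p,40],o,100); st("at"); grab(12); st("grip"); grab(28)
    L([*p,52],o,60); st("lift"); L([*p,190],o,200)
    if get_gripper_width()<25: print("LOST"); return False
    q=rori(); G(rack([0,lane_y,130]),q); st("over")
    if get_gripper_width()<25: print("LOST"); return False
    L(rack([0,lane_y,45]),q,130); L(rack([0,lane_y,34]),q,40); st("down"); ungrasp(); L(rack([0,lane_y,120]),q,150); st("done"); return True
E
python3 - <<'E'
from h import *
r,_,_=loaves();fresh((391.9,367.8,88.3),-6,122)
r,im,m=loaves([505,305,330]);print(*r,sep="\n")
E
```

```text
at w87.0 f0.0 [ 0.3 -0.7  0.2] t75.1
grip w39.5 f12.0 [1.6 0.1 0.1] t75.9
lift w39.3 f28.0 [-0.2 -0.9 -1.7] t76.5
over w38.9 f28.0 [-0.1  0.9 -1.2] t78.5
down w39.4 f28.0 [-0.2  0.9 -0. ] t79.7
done w86.8 f0.0 [-0.  -0.5 -0.4] t81.5
(469.2, 350.1, 85.0, 145.7, 37.8)
(541.9, 365.2, 87.9, 145.7, 37.8)
(615.2, 358.9, 86.0, 146.0, 39.0)
```

```bash
cat >> h.py <<'E'
def rackcheck():
    for c in("top","scene"):
        grab_frame(c);print(c,[(RR.inv().apply(np.array(d["xyz"])-[RX,RY,68]).round().tolist(),round(d["p"],2)) for d in spot_point("fresh0",c) if d["xyz"][1]<220])
E
python3 - <<'E'
from h import *
rackcheck()
r,_,_=loaves()
if fresh(r[0],-6,-122):
    r,im,m=loaves([505,305,330]);print(*r,sep="\n"); rackcheck()
E
```

```text
top [([-0.0, 121.0, 4.0], 0.97)]
scene [([-1.0, 120.0, 1.0], 0.87)]
at w87.0 f0.0 [0.5 0.2 0.3] t85.0
grip w39.9 f12.0 [ 0.4 -0.3 -0.8] t85.8
lift w39.4 f28.0 [ 0.4  0.3 -0.7] t86.4
over w39.4 f28.0 [ 0.3 -0.8 -0.4] t89.0
down w39.4 f28.0 [ 0.4  0.  -1. ] t90.2
done w87.6 f0.0 [-0.2  0.1  0.3] t92.0
(541.9, 364.7, 88.2, 144.8, 38.0)
(615.1, 358.8, 86.0, 146.1, 39.0)
top [([-3.0, -126.0, -0.0], 0.7), ([-1.0, 123.0, 3.0], 0.63)]
scene [([2.0, 120.0, 0.0], 0.66), ([-1.0, -126.0, -4.0], 0.59), ([-54.0, -352.0, -56.0], 0.4)]
```

```bash
python3 - <<'E'
from h import *
r,_,_=loaves()
if fresh(r[0],-6,-41):
    r,im,m=loaves([505,305,330]);print(*r,sep="\n"); rackcheck()
E
```

```text
at w87.3 f0.0 [-0.1  0.4  0.4] t96.0
grip w39.7 f12.0 [ 0.3 -0.3 -0.5] t96.8
lift w39.5 f28.0 [-0.2 -0.4 -1.3] t97.4
over w39.3 f28.0 [ 0.6  1.  -1.8] t99.8
down w39.3 f28.0 [-0.1 -0.8 -1.4] t101.0
done w87.2 f0.0 [0.  0.1 0.3] t102.7
(615.1, 358.7, 86.0, 146.1, 38.9)
top [([-1.0, -128.0, 2.0], 0.72), ([1.0, -42.0, -0.0], 0.64), ([-231.0, -175.0, 1.0], 0.23)]
scene [([-3.0, 120.0, -2.0], 0.84), ([0.0, -39.0, -2.0], 0.7), ([-2.0, -125.0, -2.0], 0.61)]
```

```bash
python3 - <<'E'
from h import *
r,_,_=loaves()
if fresh(r[0],0,40.5):
    rackcheck(); r,im,m=loaves([505,305,330]);print(r); rackcheck()
    # segment loaves in the rack from a wrist view
    G([440,0,340],ori(np.radians(-90)));wait(.3);i=camera_info("wrist");im=grab_frame("wrist");np.savez("R.npz",im=im,K=i["intrinsics"],E=i["extrinsics"])
    for n in("fresh0","old0"):print(n,[(RR.inv().apply(np.array(d["xyz"])-[RX,RY,68]).round().tolist(),round(d["p"],2)) for d in spot_point(n,"wrist")])
    print([np.round(d["xyz"]).tolist() for n in("jam","shaker") for d in spot_point(n,"wrist")]); print(get_t())
E
```

```text
at w87.0 f0.0 [ 0.5 -0.  -0.8] t106.5
grip w39.7 f12.0 [-0.6 -0.4  0.5] t107.4
lift w39.8 f28.0 [ 0.2  0.8 -0.5] t108.0
over w39.2 f28.0 [-0.7  0.7 -0.8] t110.2
down w39.1 f28.0 [-0.7  1.4 -1.4] t111.5
done w86.8 f0.0 [-0.1 -0.3 -0.9] t113.2
top [([-2.0, -124.0, -0.0], 0.91)]
scene [([2.0, -41.0, 1.0], 0.85), ([1.0, 120.0, 1.0], 0.81), ([2.0, -123.0, -2.0], 0.64), ([1.0, 38.0, 5.0], 0.62)]
[]
top [([-3.0, 41.0, -0.0], 0.96), ([0.0, -41.0, -0.0], 0.94), ([-2.0, 121.0, 1.0], 0.82), ([-3.0, -125.0, -1.0], 0.78)]
scene [([-1.0, -124.0, -3.0], 0.93), ([2.0, 120.0, 3.0], 0.91), ([0.0, -40.0, -0.0], 0.85), ([-55.0, -351.0, -57.0], 0.71), ([-3.0, 35.0, 1.0], 0.7)]
fresh0 [([-0.0, -40.0, 3.0], 0.95), ([2.0, -122.0, -3.0], 0.91), ([-186.0, 164.0, -9.0], 0.66), ([1.0, 123.0, 3.0], 0.61), ([-1.0, 37.0, 2.0], 0.56)]
old0 [([-225.0, 10.0, 16.0], 0.74)]
[[402.0, 153.0, 2.0], [386.0, -200.0, -2.0]]
116.8333
```

```bash
python3 - <<'E'
from h import *
ang=lambda p:np.degrees(np.arctan2(p[1]-C[1],p[0]-C[0])).round(1)
for yaw in(60,10,-30):
    G([*C,200],ori(np.radians(yaw)));wait(.4);i=camera_info("wrist");im=grab_frame("wrist")
    h=cv2.cvtColor(im,cv2.COLOR_BGR2HSV)
    m=((h[...,0]>12)&(h[...,0]<26)&(h[...,1]>110)&(h[...,2]>90)).astype(np.uint8)
    ys,xs=np.nonzero(m); P=np.array([ray((a,b),46,i)[:2] for a,b in zip(xs,ys)]); r=np.linalg.norm(P-C,axis=1); g=(r>34)&(r<56)
    k=np.degrees(np.arctan2(*(P[g]-C).T[::-1]))%360; md=np.median(k); s=abs(k-md)<15; rr=r[g][s]
    tip=rr<np.percentile(rr,20)
    print(yaw,"brass",g.sum(),s.sum(),"mean",k[s].mean().round(1),"tip",k[s][tip].mean().round(1),"r",rr.min().round(1),rr.max().round(1))
    for n in("index_mark","pointer","timer"):print(n,[(np.round(d["xyz"],1).tolist(),round(d["p"],2),ang(d["xyz"])) for d in spot_point(n,"wrist")][:2])
    cv2.imwrite(f"pics/d{yaw}.png",im)
    if yaw==-30: u=pix([*C,45],"wrist",i).astype(int);np.savez("I.npz",im=im,K=i["intrinsics"],E=i["extrinsics"])
print(get_t())
E
```

```text
60 brass 221 221 mean 213.3 tip 213.3 r 38.1 55.2
index_mark [([342.9, -355.0, 48.6], 0.66, np.float64(-147.0)), ([551.9, -352.4, 8.7], 0.18, np.float64(-6.8))]
pointer [([413.8, -335.5, 49.6], 0.78, np.float64(-6.0))]
timer [([377.3, -330.7, 4.2], 0.88, np.float64(139.8))]
10 brass 210 210 mean 213.3 tip 213.2 r 37.9 55.5
index_mark [([345.1, -352.3, 49.6], 0.86, np.float64(-148.5))]
pointer [([413.3, -335.3, 51.0], 0.92, np.float64(-5.8))]
timer [([379.1, -330.3, 3.8], 0.73, np.float64(71.6))]
-30 brass 190 190 mean 213.6 tip 213.5 r 37.7 55.9
index_mark [([346.2, -356.9, 49.9], 0.58, np.float64(-142.2))]
pointer [([414.6, -340.8, 49.1], 0.93, np.float64(-14.0))]
timer [([377.9, -330.9, 1.9], 0.57, np.float64(127.9))]
123.05
```

```bash
cat >> h.py <<'E'
def measure(yaws=(10,-30)):
    """white pointer direction and brass tab direction (deg) seen from several views"""
    for yaw in yaws:
        G([*C,200],ori(np.radians(yaw)));wait(.4);i=camera_info("wrist");im=grab_frame("wrist")
        h=cv2.cvtColor(im,cv2.COLOR_BGR2HSV)
        def pts(m,z,r0,r1):
            ys,xs=np.nonzero(m);P=np.array([ray((a,b),z,i)[:2] for a,b in zip(xs,ys)]);r=np.linalg.norm(P-C,axis=1);return P[(r>r0)&(r<r1)]
        b=pts((h[...,0]>12)&(h[...,0]<26)&(h[...,1]>110)&(h[...,2]>90),46,34,56)
        w=pts((h[...,2]>140)&(h[...,1]<90),72.5,3,22)
        d=cv2.fitLine(w.astype(np.float32),cv2.DIST_HUBER,0,.01,.01).ravel()
        a=np.degrees(np.arctan2(d[1],d[0]));t=(b-C).mean(0);m=(w.mean(0)-C)
        if d[:2]@m<0:a+=180
        print(yaw,"tab",np.degrees(np.arctan2(t[1],t[0])).round(1),"ptr line",((a+180)%360-180).round(1),"ptr mean",np.degrees(np.arctan2(m[1],m[0])).round(1),len(w),w.mean(0).round(1))
    return im,i
E
python3 - <<'E'
from h import *
a0=-16.5;o=ori(np.radians(a0+90)); G([*C,105],o); L([*C,68.5],o,60); grab(20); st()
if get_gripper_width()>10:
    turn(a0,-146.7,10); wait(.3); ungrasp(); L([*C,105],ori(np.radians(-56.7)),100)
    im,i=measure(); u=pix([*C,45],"wrist",i).astype(int)
    cv2.imwrite("pics/fin.png",cv2.resize(im[u[1]-60:u[1]+60,u[0]-80:u[0]+80],(800,600),interpolation=cv2.INTER_CUBIC));print(get_t())
E
```

```text
w16.1 f20.0 [-0.3  3.4  1.9] t126.6
-25.8 0.17 [1.5 4.2 3.3] 15.6
-35.1 0.08 [-0.1  4.7  3.8] 15.7
-44.4 0.18 [0.6 5.7 3.6] 15.7
-53.7 0.14 [0.3 5.8 3.9] 16.1
-63.0 0.13 [-0.   5.6  4.4] 16.0
-72.3 0.18 [-0.6  4.9  4. ] 16.0
-81.6 0.1 [-0.   6.   3.9] 15.8
-90.9 0.1 [-0.   5.5  4.8] 16.1
-100.2 0.08 [-1.   5.8  5. ] 15.6
-109.5 0.17 [-1.1  5.4  4.9] 16.0
-118.8 0.16 [-1.5  5.8  5.6] 15.9
-128.1 0.19 [-1.2  6.5  6.3] 15.6
-137.4 0.16 [-1.7  6.3  5.5] 15.5
-146.7 0.16 [-2.5  5.7  5.8] 15.7
10 tab -146.6 ptr line -32.3 ptr mean -112.6 174 [ 373.5 -344. ]
-30 tab -146.4 ptr line -70.5 ptr mean -127.1 159 [ 370.2 -342.9]
135.05
```

View pics/fin.png

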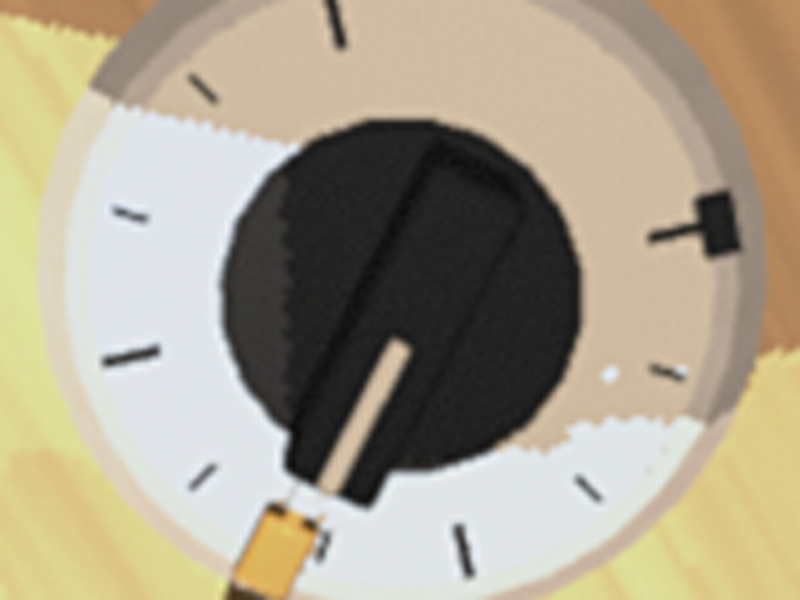

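```bash
python3 - <<'E'
from h import *
i=camera_info("wrist");u=pix([*C,45],"wrist",i).astype(int)
f=lambda r,a,z:((pix([C[0]+r*np.cos(np.radians(a)),C[1]+r*np.sin(np.radians(a)),z],"wrist",i)-u+[80,60])*5+2).round()
for a in(-142,-144,-146.6,-149):print(a,"top0",f(0,a,72.5),"top end",f(27,a,72.5),"ptr48 r27",f(27,a,48),"r40",f(40,a,48),"bar back",f(-27,a,72.5))
g=lambda x,y,z:ray(((x-2)/5+u[0]-80,(y-2)/5+u[1]-60),z,i)[:2]
b=lambda p,q:np.degrees(np.arctan2(*(q-p)[::-1])).round(1)
print("bar long edges",b(g(522,200,72.5),g(412,425,72.5)),"white",b(g(400,343,72.5),g(328,492,72.5)),b(g(436,160,72.5),g(318,405,72.5)))
print("end mid", b(C,g(330,490,72.5)),np.linalg.norm(g(330,490,72.5)-C))
print("tick centre",(g(655,237,40)+g(158,349,40))/2,(g(468,576,40)+g(331,0,40))/2)
print("tab tip",b(C,g(297,510,48)),np.linalg.norm(g(297,510,48)-C)); print(g(400,343,72.5),g(478,175,72.5))
for z in(60,72.5):print(g(375,295,z))
E
```

```text
-142 top0 [402. 346.] top end [336. 504.] ptr48 r27 [342. 454.] r40 [313. 523.] bar back [471. 181.]
-144 top0 [402. 346.] top end [331. 502.] ptr48 r27 [336. 452.] r40 [306. 520.] bar back [477. 184.]
-146.6 top0 [402. 346.] top end [323. 499.] ptr48 r27 [330. 449.] r40 [296. 515.] bar back [485. 187.]
-149 top0 [402. 346.] top end [317. 495.] ptr48 r27 [324. 446.] r40 [287. 511.] bar back [492. 191.]
bar long edges -145.0 white -145.1 -145.3
end mid -145.9 25.308793620327727
tick centre [ 379.11358113 -331.49188753] [ 378.24712968 -332.27773546]
tab tip -146.9 39.05623966606317
[ 378.55617798 -331.17762638] [ 401.1468979  -314.87754094]
[ 377.37183493 -325.36502686]
[ 379.02634424 -322.92598437]
```

```bash
cat >> h.py <<'E'
def measure2(yaws,a=-146):
    out=[]
    for yaw in yaws:
        G([*C,150],ori(np.radians(yaw)));wait(.5);i=camera_info("wrist");im=grab_frame("wrist")
        h=cv2.cvtColor(im,cv2.COLOR_BGR2HSV);g=cv2.cvtColor(im,cv2.COLOR_BGR2GRAY).astype(float)
        # sample across the strip along the bar on the top face z=72.5
        d=np.array([np.cos(np.radians(a)),np.sin(np.radians(a))]);n=np.array([-d[1],d[0]]);S=np.arange(-6,6.01,.25);pk=[];R=np.arange(5,24,1.)
        for r in R:
            q=np.array([pix([*(C+r*d+s*n),72.5],"",i) for s in S],np.float32)
            v=cv2.remap(g.astype(np.float32),q[:,0],q[:,1],cv2.INTER_LINEAR).ravel(); w=np.clip(v-v.min()-.3*np.ptp(v),0,None);pk.append((w*S).sum()/w.sum())
        sl,of=np.polyfit(R,pk,1)
        m=(h[...,0]>12)&(h[...,0]<26)&(h[...,1]>110)&(h[...,2]>90);ys,xs=np.nonzero(m);P=np.array([ray((x,y),46,i)[:2] for x,y in zip(xs,ys)]);r=np.linalg.norm(P-C,axis=1);t=(P[(r>34)&(r<56)]-C).mean(0)
        out.append((yaw,round(a+np.degrees(np.arctan(sl)),2),round(of,2),np.std(np.polyval([sl,of],R)-pk).round(2),np.degrees(np.arctan2(t[1],t[0])).round(2)))
    return out
E
python3 - <<'E'
from h import *
for o in measure2((-56.7,-20,10,40)):print(o)
print(get_t())
E
```

```text
(-56.7, np.float64(-146.27), np.float64(-0.55), np.float64(0.05), np.float64(-146.44))
(-20, np.float64(-146.28), np.float64(-0.26), np.float64(0.03), np.float64(-146.51))
(10, np.float64(-146.22), np.float64(-0.16), np.float64(0.05), np.float64(-146.62))
(40, np.float64(-146.32), np.float64(-0.12), np.float64(0.02), np.float64(-146.67))
139.45
```

The pointer is at -146.3° and the tab at -146.6°, consistent over four views. One last scene check, then I'll hand in.

```bash
python3 - <<'E'
from h import *
G([440,-100,300],ori(np.radians(-90)));G([440,0,340],ori(np.radians(-90)));wait(.5)
rackcheck()
grab_frame("top");print([np.round(d["xyz"]).tolist() for d in spot_point("old0","top")])
grab_frame("wrist");f=[RR.inv().apply(np.array(d["xyz"])-[RX,RY,68]) for d in spot_point("fresh0","wrist")];print([v.round().tolist() for v in f])
n=sum(abs(v[0])<15 and abs(v[2])<12 and min(abs(v[1]-l) for l in(-122,-41,41,122))<10 for v in f);print(n,get_t())
if n==4: print(sign_off())
E
```

```text
top [([-1.0, -126.0, 2.0], 0.81), ([-4.0, 121.0, 3.0], 0.53)]
scene [([-2.0, -123.0, -3.0], 0.94), ([-1.0, 123.0, -0.0], 0.82), ([-1.0, 40.0, 2.0], 0.81), ([3.0, -39.0, -1.0], 0.74)]
[[213.0, 255.0, 16.0], [554.0, -355.0, 8.0], [600.0, -357.0, 6.0]]
[[-1.0, -122.0, 1.0], [-2.0, -42.0, 1.0], [-3.0, 124.0, -1.0]]
3 143.3417
```

```bash
python3 -c "
from station import *
print(sign_off())"
```

```text
the job is handed in; nothing more can be done
None
```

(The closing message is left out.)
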